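# Turn the row of sanding drums round onto the sander's rack

## Robot

A 7-joint arm with a two-finger parallel gripper is mounted at the origin on the work surface. World frame = base frame: x ahead of the robot, y to its left, z up, the work surface at z = 0. Lengths are in m, angles in rad, forces in N, time in s.
With the tool pointing down it reaches from about 0.4 to 0.85 m from the base axis. Payload 4.5 kg.
Tool frame: the origin (TCP) lies at the very end of the fingers, on their centre line; the grasp point (between the pads) lies 19 mm behind it (r.grip_point_offset is the distance from the TCP to the grasp point, in m); z points along the fingers, y is the line along which they close (so a half turn about z gives the same grasp; the last joint's range is limited). The gripper opens to 88 mm and grips with 3 to 60 N. Pads are 18 mm wide; open, the fingers measure 123 mm over their backs; the gripper's body (75 mm by 187 mm) begins 45 mm behind the grasp point.
Start: joints at [-1.156, 0.689, -0.195, 1.565, 0.157, 0.902, -0.215], TCP at [0.232, 0.58, 0.239] pointing down, gripper open.
Joint ranges: [-3.01, 3.01], [-0.46, 2.08], [-1.47, 1.51], [0.13, 2.56], [-1, 4.14], [0.04, 2.09], [-2.66, 2.66]. Speed limits (rad/s): [2.57, 2.57, 3.14, 3.14, 3.14, 3.14, 3.14].

## Interface

Orientations are given as a unit quaternion [x, y, z, w].
In Python, from plant import r gives the robot as it stands.
- The arm moves only by the tool carry_out, never from a script. Its argument "rows" is a list of rows, each a list of 3 entries, a list of its own where there are three numbers: the shift along the tool's x, y, z in cm, then the turn, a rotation vector about the tool's x, y, z in degrees, then the closure, from 0 (fully open) to 1 (shut). A call has 1 to 12 rows; each row is the pose to reach, as a shift and turn from the pose commanded when the call began, along the tool's axes at that moment; what a row does not reach only later rows make up. A row lasts 1/10 s, in which the tool goes at most 50 mm and 8.59 degrees, less where a joint would pass 70% of its speed; a pose out of reach is approached as far as the arm can. A call with a gripper value outside its range is refused whole. The fingers move at their own pace and stop on an object; "newtons" is the grip in N (left out, the last holds). Time passes only in rows, so rows that repeat a pose let the fingers close. It gives the time, the measured TCP pose, the force, the opening and the grip force at its end, in the units of the state.
- r.get_state(): the state, without advancing time (a new reading comes with each control period).
- r.snapshot(name): name is "scene" or "top"; returns a dict with "image" (384x512x3 uint8, red, green, blue), "fx", "fy", "cx", "cy" (pixels), "dist_coeffs" ([k1, k2, p1, p2, k3] as OpenCV has them; the pictures are not rectified), "pose" (4x4, takes a point from camera to world coordinates). Camera axes: x right, y up, looking along -z (the intrinsics and any distortion apply to the point x, -y, -z); pixel columns grow to the right and rows downward; lengths in m; the calibration is good to about 2 mm. A picture is of the moment at which its call begins. There is no depth.
- r.finish_job(): hands the job in; it is judged then, once.
The state is a dict: "clock": time; "q": joint angles; "qd": joint speeds; "joint_torque": joint torques, N m; "tool_pos": TCP position; "eef_rot": TCP orientation; "contact_force": force on the tool from outside, world axes, zero at the start; "moment": the same for the moment, N m; "opening": opening from 0.0 (shut) to 1.0 (fully open); "finger_force": force on a finger pad.
Only numpy, scipy, OpenCV 4.12 (cv2) and the standard library are available. Lean on these libraries where they do the work, as an engineer would, in place of code of your own. Each camera call takes 0.05 s, during which the arm holds its last target. There are 200 camera calls.

## Task

Move all four sanding drums from the dark wooden rack to the white rack, one on each peg and in the reverse order: the drum that stood leftmost ends up rightmost, the second from the left second from the right, and so on. Leave each drum upright, fully down over its peg, and do not knock over the water bottle or the glue bottle.

Things in the scene. Friction and masses are not known exactly. Their poses are not given: they have to be found in the camera images.
- drum_red: Sanding drum: upright open tube, brown abrasive with a red top band and rim; outer diameter 46, bore 28, height 60, about 90 g. Origin: centre of its underside; z its axis. Starts over one of four brass pegs (10 thick, 35 tall, 70 apart) of the dark-wood rack, board top 21 above the bench; the colours' order varies, the drums' own positions tell it.
- drum_yellow: Sanding drum: upright open tube, brown abrasive with a yellow top band and rim; outer diameter 46, bore 28, height 60, about 90 g. Origin: centre of its underside; z its axis. Starts over one of four brass pegs (10 thick, 35 tall, 70 apart) of the dark-wood rack, board top 21 above the bench; the colours' order varies, the drums' own positions tell it.
- drum_green: Sanding drum: upright open tube, brown abrasive with a green top band and rim; outer diameter 46, bore 28, height 60, about 90 g. Origin: centre of its underside; z its axis. Starts over one of four brass pegs (10 thick, 35 tall, 70 apart) of the dark-wood rack, board top 21 above the bench; the colours' order varies, the drums' own positions tell it.
- drum_blue: Sanding drum: upright open tube, brown abrasive with a blue top band and rim; outer diameter 46, bore 28, height 60, about 90 g. Origin: centre of its underside; z its axis. Starts over one of four brass pegs (10 thick, 35 tall, 70 apart) of the dark-wood rack, board top 21 above the bench; the colours' order varies, the drums' own positions tell it.
- peg1: Empty steel peg of the white rack, leftmost (+y end) as the robot sees it, 70 apart in a row along y. Fixed, diameter 10, height 35, round top. Origin: its foot, on the board's top (21 above the bench), where a drum's origin belongs; x across the row, y along it, z up. Board 74 x 276. The white rack lies end to end with the dark one (boards 40 to 70 apart), on its left or right.
- peg2: Empty steel peg of the white rack, second from left as the robot sees it, 70 apart in a row along y. Fixed, diameter 10, height 35, round top. Origin: its foot, on the board's top (21 above the bench), where a drum's origin belongs; x across the row, y along it, z up. Board 74 x 276. The white rack lies end to end with the dark one (boards 40 to 70 apart), on its left or right.
- peg3: Empty steel peg of the white rack, third from left as the robot sees it, 70 apart in a row along y. Fixed, diameter 10, height 35, round top. Origin: its foot, on the board's top (21 above the bench), where a drum's origin belongs; x across the row, y along it, z up. Board 74 x 276. The white rack lies end to end with the dark one (boards 40 to 70 apart), on its left or right.
- peg4: Empty steel peg of the white rack, rightmost (-y end) as the robot sees it, 70 apart in a row along y. Fixed, diameter 10, height 35, round top. Origin: its foot, on the board's top (21 above the bench), where a drum's origin belongs; x across the row, y along it, z up. Board 74 x 276. The white rack lies end to end with the dark one (boards 40 to 70 apart), on its left or right.
- bottle: Clear drinking bottle with a blue label and white cap, 60 diameter, 155 tall, standing beyond the racks. Origin: centre of its underside. Leave it standing.
- glue: White glue bottle with an orange cap, 54 diameter, 130 tall, standing beyond the racks. Origin: centre of its underside. Leave it standing.

How it is judged:
At the end, for the whole second after the job is handed in: Each drum stands over its own white-rack peg in the reverse of its starting order (leftmost to peg4 ... rightmost to peg1; judged by distance from its start): axis within 12 mm of the peg, underside within 4 mm of the board, upright within 0.1 rad, at rest (((world y of peg2 below 0 m and ((horizontal distance between drum_red and peg1 below 0.012 m and distance of drum_red from where it was at the start of the episode below 0.161 m) or (horizontal distance between drum_red and peg2 below 0.012 m and distance of drum_red from where it was at the start of the episode between 0.229 and 0.298 m) or (horizontal distance between drum_red and peg3 below 0.012 m and distance of drum_red from where it was at the start of the episode between 0.368 and 0.438 m) or (horizontal distance between drum_red and peg4 below 0.012 m and distance of drum_red from where it was at the start of the episode above 0.508 m))) or (world y of peg2 above 0 m and ((horizontal distance between drum_red and peg1 below 0.012 m and distance of drum_red from where it was at the start of the episode above 0.508 m) or (horizontal distance between drum_red and peg2 below 0.012 m and distance of drum_red from where it was at the start of the episode between 0.368 and 0.438 m) or (horizontal distance between drum_red and peg3 below 0.012 m and distance of drum_red from where it was at the start of the episode between 0.229 and 0.298 m) or (horizontal distance between drum_red and peg4 below 0.012 m and distance of drum_red from where it was at the start of the episode below 0.161 m)))) and z of each of drum_red, drum_yellow, drum_green, drum_blue in the frame of peg1 below 0.004 m and angle between each of drum_red, drum_yellow, drum_green, drum_blue's own z axis and vertical below 0.1 rad and linear speed of each of drum_red, drum_yellow, drum_green, drum_blue below 0.02 m/s and angular speed of each of drum_red, drum_yellow, drum_green, drum_blue below 0.3 rad/s and ((world y of peg2 below 0 m and ((horizontal distance between drum_yellow and peg1 below 0.012 m and distance of drum_yellow from where it was at the start of the episode below 0.161 m) or (horizontal distance between drum_yellow and peg2 below 0.012 m and distance of drum_yellow from where it was at the start of the episode between 0.229 and 0.298 m) or (horizontal distance between drum_yellow and peg3 below 0.012 m and distance of drum_yellow from where it was at the start of the episode between 0.368 and 0.438 m) or (horizontal distance between drum_yellow and peg4 below 0.012 m and distance of drum_yellow from where it was at the start of the episode above 0.508 m))) or (world y of peg2 above 0 m and ((horizontal distance between drum_yellow and peg1 below 0.012 m and distance of drum_yellow from where it was at the start of the episode above 0.508 m) or (horizontal distance between drum_yellow and peg2 below 0.012 m and distance of drum_yellow from where it was at the start of the episode between 0.368 and 0.438 m) or (horizontal distance between drum_yellow and peg3 below 0.012 m and distance of drum_yellow from where it was at the start of the episode between 0.229 and 0.298 m) or (horizontal distance between drum_yellow and peg4 below 0.012 m and distance of drum_yellow from where it was at the start of the episode below 0.161 m)))) and ((world y of peg2 below 0 m and ((horizontal distance between drum_green and peg1 below 0.012 m and distance of drum_green from where it was at the start of the episode below 0.161 m) or (horizontal distance between drum_green and peg2 below 0.012 m and distance of drum_green from where it was at the start of the episode between 0.229 and 0.298 m) or (horizontal distance between drum_green and peg3 below 0.012 m and distance of drum_green from where it was at the start of the episode between 0.368 and 0.438 m) or (horizontal distance between drum_green and peg4 below 0.012 m and distance of drum_green from where it was at the start of the episode above 0.508 m))) or (world y of peg2 above 0 m and ((horizontal distance between drum_green and peg1 below 0.012 m and distance of drum_green from where it was at the start of the episode above 0.508 m) or (horizontal distance between drum_green and peg2 below 0.012 m and distance of drum_green from where it was at the start of the episode between 0.368 and 0.438 m) or (horizontal distance between drum_green and peg3 below 0.012 m and distance of drum_green from where it was at the start of the episode between 0.229 and 0.298 m) or (horizontal distance between drum_green and peg4 below 0.012 m and distance of drum_green from where it was at the start of the episode below 0.161 m)))) and ((world y of peg2 below 0 m and ((horizontal distance between drum_blue and peg1 below 0.012 m and distance of drum_blue from where it was at the start of the episode below 0.161 m) or (horizontal distance between drum_blue and peg2 below 0.012 m and distance of drum_blue from where it was at the start of the episode between 0.229 and 0.298 m) or (horizontal distance between drum_blue and peg3 below 0.012 m and distance of drum_blue from where it was at the start of the episode between 0.368 and 0.438 m) or (horizontal distance between drum_blue and peg4 below 0.012 m and distance of drum_blue from where it was at the start of the episode above 0.508 m))) or (world y of peg2 above 0 m and ((horizontal distance between drum_blue and peg1 below 0.012 m and distance of drum_blue from where it was at the start of the episode above 0.508 m) or (horizontal distance between drum_blue and peg2 below 0.012 m and distance of drum_blue from where it was at the start of the episode between 0.368 and 0.438 m) or (horizontal distance between drum_blue and peg3 below 0.012 m and distance of drum_blue from where it was at the start of the episode between 0.229 and 0.298 m) or (horizontal distance between drum_blue and peg4 below 0.012 m and distance of drum_blue from where it was at the start of the episode below 0.161 m))))); the robot touches nothing.
It fails at once if the water bottle is knocked over (angle between bottle's own z axis and vertical above 0.6 rad).
It fails at once if the glue bottle is knocked over (angle between glue's own z axis and vertical above 0.6 rad).
It also fails if it takes over 112 s, if anything falls off the work surface, if the arm or the gripper's body presses on something with over 40 N, if the wrist force passes 120 N, or if a joint passes its speed limit or range.

## Working session

There is one attempt and no reset: what is moved stays moved. The work goes in short steps, Python scripts to look and compute and a tool call to move; the robot and the scene stay as the last step left them, time stands still between calls to the robot, and variables do not carry over. Pictures are saved under pics/ and viewed, at most 14 in all, crops included, and the job is handed in when it is done.

Besides the shell and the picture viewer there is one more tool, called after "Request:" as name(argument=value, ...), one argument or row to a line, values as JSON. carry_out: Moves the arm, as the interface text tells. Its arguments: {"type":"object","properties":{"rows":{"type":"array"},"newtons":{"type":"number"}},"required":["rows"]}

```bash
mkdir -p pics; ls; python3 - <<'E'
from plant import r
import cv2
s=r.get_state(); print({k:s[k] for k in("clock","q","tool_pos","eef_rot","contact_force","opening")})
for n in("scene","top"):
    d=r.snapshot(n); cv2.imwrite(f"pics/{n}0.png",d["image"][:,:,::-1]); print(n,d["fx"],d["fy"],d["cx"],d["cy"],d["dist_coeffs"],d["pose"])
E
```

```text
pics
{'clock': 0.0, 'q': array([-1.15627075,  0.68996567, -0.19450757,  1.56630415,  0.15727703,
        0.90249024, -0.21510672]), 'tool_pos': array([0.23206261, 0.57966393, 0.23793191]), 'eef_rot': array([ 1.89188764e-01,  9.81940334e-01, -8.82576164e-04, -1.11705754e-04]), 'contact_force': array([-0.30220447,  0.11814264,  0.66007276]), 'opening': 0.9972028988927274}
scene 436.8466684313383 436.8466684313383 260.1233149465563 197.05344471184324 [-0.00132353  0.          0.          0.          0.        ] [[ 0.7695104  -0.51539894  0.37711759  0.99198363]
 [ 0.63845354  0.63489251 -0.43507307 -0.36565784]
 [-0.01519293  0.57556531  0.81761467  0.79388606]
 [ 0.          0.          0.          1.        ]]
top 373.7103538283902 373.7103538283902 253.8309416557964 197.03563517510898 [-0.01257045  0.          0.          0.          0.        ] [[ 1.73918094e-02  9.77767569e-01 -2.08969152e-01  4.76557991e-01]
 [-9.99848646e-01  1.69119383e-02 -4.08305386e-03  2.33204859e-02]
 [-4.58204250e-04  2.09008535e-01  9.77913709e-01  8.74297484e-01]
 [ 0.00000000e+00  0.00000000e+00  0.00000000e+00  1.00000000e+00]]
```

View pics/top0.png

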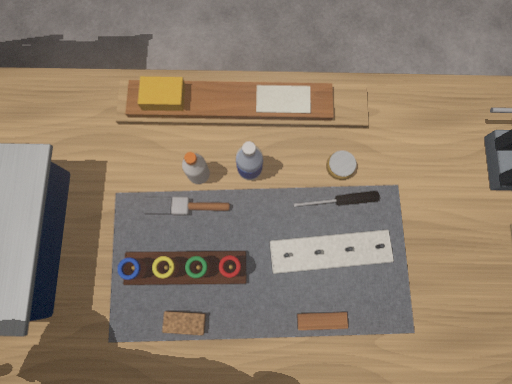

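View pics/scene0.png

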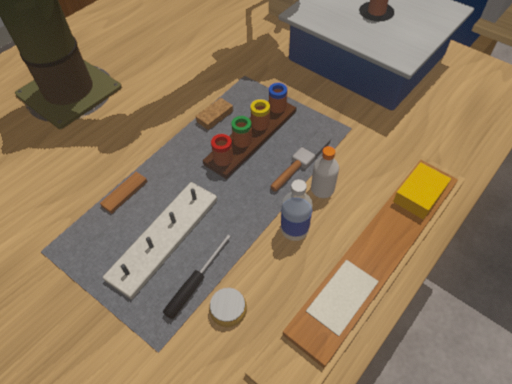

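The top view shows the dark rack on the left with drums blue (129,268), yellow (163,267), green (196,267) and red (230,266). The white rack is on the right, its pegs around (287,255) to (380,246) and slightly yawed. So red goes to peg1, green to peg2, yellow to peg3 and blue to peg4. The bottles are at (195,170) and (249,160).

```bash
cat > h.py <<'E'
import numpy as np, cv2
from plant import r
def K(d): return np.array([[d["fx"],0,d["cx"]],[0,d["fy"],d["cy"]],[0,0,1.]])
def unproj(d,uv,z):
    n=cv2.undistortPoints(np.array(uv,float).reshape(-1,1,2),K(d),np.array(d["dist_coeffs"])).reshape(-1,2)
    R,t=d["pose"][:3,:3],d["pose"][:3,3]
    w=np.c_[n[:,0],-n[:,1],-np.ones(len(n))]@R.T
    return t+w*((z-t[2])/w[:,2])[:,None]
def proj(d,P):
    R,t=d["pose"][:3,:3],d["pose"][:3,3]
    c=(np.atleast_2d(P)-t)@R*[1,-1,-1]
    return cv2.projectPoints(c,np.zeros(3),np.zeros(3),K(d),np.array(d["dist_coeffs"]))[0].reshape(-1,2)
HUE={"red":[(0,8),(172,180)],"yellow":[(22,33)],"green":[(55,85)],"blue":[(105,125)]}
def mask(d,c):
    h=cv2.cvtColor(d["image"],cv2.COLOR_RGB2HSV); m=0
    for a,b in HUE[c]: m=m|cv2.inRange(h,(a,130,60),(b,255,255))
    return m
def rims(d,z=.081,near=None,tol=20):
    """centre of the coloured rim (hull of the band seen), at height z"""
    out={}
    for c in HUE:
        n,l,s,ce=cv2.connectedComponentsWithStats(mask(d,c))
        out[c]=[(ce[i].round(1).tolist(),int(s[i,4]),s[i,:4].tolist(),unproj(d,ce[i],z)[0].round(4).tolist()) for i in range(1,n) if s[i,4]>40]
    return out
E
python3 - <<'E'
from h import *
for n in("top","scene"):
    d=r.snapshot(n); print(n)
    for c,v in rims(d).items(): print(c,*v,sep="\n  ")
    h=cv2.cvtColor(d["image"],cv2.COLOR_RGB2HSV)
    m=cv2.inRange(h,(0,0,165),(180,60,255)); m=cv2.morphologyEx(m,cv2.MORPH_CLOSE,np.ones((3,3)))
    for ct in cv2.findContours(m,cv2.RETR_EXTERNAL,2)[0]:
        if cv2.contourArea(ct)>1500:
            hull=cv2.convexHull(ct); P=unproj(d,hull.reshape(-1,2),.021)[:,:2]
            print(cv2.minAreaRect((P*1000).astype(np.float32)))
    x0,y0,w,hh=(110,225,300,70) if n=="top" else (90,70,220,230)
    cv2.imwrite(f"pics/c_{n}.png",cv2.resize(d["image"][y0:y0+hh,x0:x0+w,::-1],None,fx=2.6,fy=2.6,interpolation=cv2.INTER_CUBIC))
E
```

```text
top
red
  ([228.9, 266.2], 288, [218, 255, 23, 23], [0.4974, 0.0761, 0.081])
yellow
  ([162.9, 266.2], 218, [152, 256, 22, 23], [0.4949, 0.2141, 0.081])
green
blue
  ([128.1, 268.2], 216, [118, 258, 21, 21], [0.4895, 0.2866, 0.081])
((537.1548461914062, -150.052734375), (71.53685760498047, 273.90966796875), 6.30217170715332)
((578.3980712890625, 584.3194580078125), (408.94476318359375, 118.76432037353516), 0.19056645035743713)
scene
red
  ([221.3, 143.4], 318, [211, 134, 22, 22], [0.5054, 0.0705, 0.081])
yellow
  ([259.9, 107.2], 228, [250, 99, 20, 17], [0.4989, 0.2108, 0.081])
  ([423.8, 185.9], 1382, [397, 163, 54, 47], [0.9021, 0.2431, 0.081])
green
  ([241.1, 123.0], 112, [232, 117, 19, 13], [0.4986, 0.1445, 0.081])
blue
  ([469.1, 23.6], 41, [465, 17, 8, 15], [0.7366, 0.8213, 0.081])
  ([277.3, 90.1], 135, [269, 83, 18, 15], [0.4942, 0.2823, 0.081])
((897.83056640625, -29.97913360595703), (133.47360229492188, 72.08255767822266), 89.78347778320312)
((539.278076171875, -151.28689575195312), (72.07433319091797, 273.210205078125), 6.430418968200684)
((468.06964111328125, 808.0767822265625), (397.5580749511719, 442.4057312011719), 89.8359146118164)
```

View pics/c_top.png

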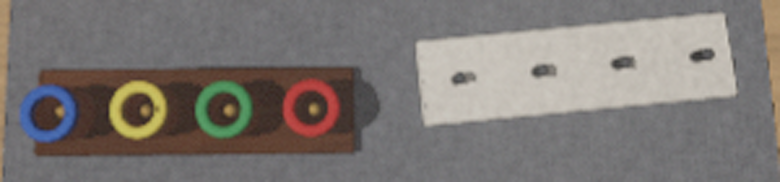

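View pics/c_scene.png

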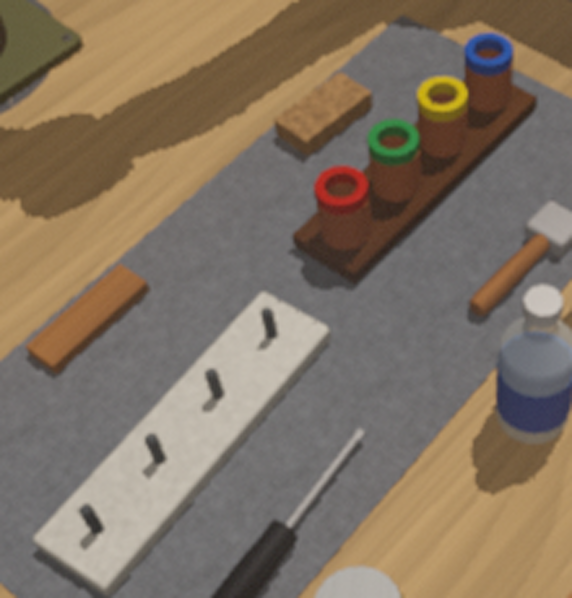

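The crops confirm the layout: the pegs sit centred on the white board and the drums are nearly concentric with their pegs. Next I'll check green, the bottles and the peg projections.

```bash
python3 - <<'E'
from h import *
HUE["green"]=[(50,95)]
d=r.snapshot("top"); s=r.snapshot("scene")
h=cv2.cvtColor(d["image"],cv2.COLOR_RGB2HSV)
m=cv2.inRange(h,(50,90,50),(95,255,255)); n,l,st,ce=cv2.connectedComponentsWithStats(m)
print([(unproj(d,ce[i],.081)[0].round(4),st[i,4]) for i in range(1,n) if st[i,4]>40])
# far-edge based centre check with inner holes
print("bottle cap",unproj(d,[249,148],.155),unproj(s,[299,187],.155)); print("glue cap",unproj(d,[190,158],.13),unproj(s,[329,153],.13))
a=np.radians(6.37); c=np.array([.538,-.1507]); P=[]
for k in(105,35,-35,-105): P.append([*(c+k/1000*np.array([-np.sin(a),np.cos(a)])),.038])
P=np.array(P);print(P.round(4)); print("pred mid px",proj(d,P).round(1).tolist(),proj(s,P).round(1).tolist())
for n,im in(("top",d),("scene",s)):
    g=cv2.cvtColor(im["image"],cv2.COLOR_RGB2GRAY)
    for p in proj(im,P):
        u,v=p.round().astype(int); w=g[v-11:v+12,u-11:u+12]; ys,xs=np.nonzero(w<95); print(n,(xs.mean()+u-11).round(1),(ys.mean()+v-11).round(1))
E
```

```text
[(array([0.4953, 0.1457, 0.081 ]), np.int32(243))]
bottle cap [[0.73164274 0.03787361 0.155     ]] [[0.73785003 0.03596773 0.155     ]]
glue cap [[0.71649505 0.16090296 0.13      ]] [[0.72383606 0.15691022 0.13      ]]
[[ 0.5264 -0.0463  0.038 ]
 [ 0.5341 -0.1159  0.038 ]
 [ 0.5419 -0.1855  0.038 ]
 [ 0.5496 -0.2551  0.038 ]]
pred mid px [[285.8, 254.5], [317.2, 251.5], [348.3, 248.5], [379.4, 245.5]] [[193.2, 193.5], [172.0, 216.7], [149.3, 241.8], [124.7, 268.8]]
top 286.1 254.9
top 317.3 252.0
top 348.5 248.9
top 379.6 245.9
scene 193.1 194.2
scene 172.1 217.8
scene 149.4 242.8
scene 124.9 269.8
```

Request:
carry_out(
  rows=[
    [[-4, -3.4, 0.4], [0, 0, 6.2], 0],
    [[-8, -6.8, 0.8], [0, 0, 12.4], 0],
    [[-12, -10.2, 1.2], [0, 0, 18.6], 0],
    [[-16, -13.6, 1.6], [0, 0, 24.8], 0],
    [[-20, -17, 2], [0, 0, 31], 0],
    [[-24, -20.4, 2.4], [0, 0, 37.2], 0],
    [[-28, -23.8, 2.8], [0, 0, 43.4], 0],
    [[-32, -27.2, 3.2], [0, 0, 49.6], 0],
    [[-36, -30.6, 3.6], [0, 0, 55.8], 0],
    [[-40, -34, 4], [0, 0, 62], 0],
    [[-43.5, -37, 4.5], [0, 0, 68.2], 0],
    [[-43.5, -37, 5], [0, 0, 68.2], 0],
  ],
)

```text
clock: 1.5
tool_pos: [0.5009, 0.0699, 0.189]
eef_rot: [0.71, 0.704, 0.0, 0.002]
contact_force: [-0.7, 0.5, -0.1]
opening: 1.001
finger_force: 0.0
```

```bash
python3 - <<'E'
from h import *
from scipy.spatial.transform import Rotation as R
s=r.get_state(); print(s["clock"],s["tool_pos"].round(4),R.from_quat(s["eef_rot"]).as_matrix().round(3).tolist(),s["q"].round(2))
E
```

```text
1.5 [0.5009 0.0699 0.189 ] [[0.009, 1.0, 0.003], [1.0, -0.009, -0.002], [-0.002, 0.003, -1.0]] [-0.27  0.61  0.05  1.98 -0.05  0.55 -0.18]
```

Request:
carry_out(
  rows=[
    [[0.5, -0.3, 3], [0, 0, 0], 0],
    [[0.5, -0.3, 6], [0, 0, 0], 0],
    [[0.5, -0.3, 9], [0, 0, 0], 0],
    [[0.5, -0.3, 11.5], [0, 0, 0], 0],
    [[0.5, -0.3, 13.5], [0, 0, 0], 0],
    [[0.5, -0.3, 15], [0, 0, 0], 0],
    [[0.5, -0.3, 15.3], [0, 0, 0], 0],
    [[0.5, -0.3, 15.3], [0, 0, 0], 1],
    [[0.5, -0.3, 15.3], [0, 0, 0], 1],
    [[0.5, -0.3, 15.3], [0, 0, 0], 1],
    [[0.5, -0.3, 15.3], [0, 0, 0], 1],
    [[0.5, -0.3, 15.3], [0, 0, 0], 1],
  ],
  newtons=20,
)

```text
clock: 2.7
tool_pos: [0.496, 0.0802, 0.0362]
eef_rot: [0.707, 0.707, 0.0, 0.0]
contact_force: [-0.0, -0.3, 0.9]
opening: 0.566
finger_force: 0.3
```

Request:
carry_out(
  rows=[
    [[0, 0, 0], [0, 0, 0], 0.35],
    [[-0.4, 0.1, 0], [0, 0, 0], 0.35],
    [[-0.4, 0.1, 0], [0, 0, 0], 1],
    [[-0.4, 0.1, 0], [0, 0, 0], 1],
    [[-0.4, 0.1, 0], [0, 0, 0], 1],
    [[-0.4, 0.1, 0], [0, 0, 0], 1],
    [[-0.4, 0.1, 0], [0, 0, 0], 1],
    [[-0.4, 0.1, 0], [0, 0, 0], 1],
  ],
  newtons=20,
)

```text
clock: 3.5
tool_pos: [0.4966, 0.0761, 0.0357]
eef_rot: [0.707, 0.707, 0.0, 0.0]
contact_force: [0.4, -0.3, 1.0]
opening: 0.524
finger_force: 20.0
```

Request:
carry_out(
  rows=[
    [[0, 0, -1.5], [0, 0, 0], 1],
    [[0, 0, -4], [0, 0, 0], 1],
    [[0, 0, -7], [0, 0, 0], 1],
    [[0, 0, -9], [0, 0, 0], 1],
    [[-2, 0.5, -9], [0, 0, 0], 1],
    [[-5, 1.2, -9], [0, 0, 0], 1],
    [[-8, 2, -9], [0, 0, 0], 1],
    [[-11, 2.7, -9], [0, 0, 0], 1],
    [[-12.2, 3, -9], [0, 0, 0], 1],
    [[-12.2, 3, -9], [0, 0, 0], 1],
    [[-12.2, 3, -9], [0, 0, 0], 1],
    [[-12.2, 3, -9], [0, 0, 0], 1],
  ],
)

```text
clock: 4.7
tool_pos: [0.5262, -0.0434, 0.1256]
eef_rot: [0.706, 0.708, 0.0, -0.001]
contact_force: [0.8, 1.4, -0.7]
opening: 0.526
finger_force: 20.0
```

```bash
python3 - <<'E'
from h import *
s=r.get_state(); print(s["tool_pos"].round(4),s["opening"])
z=s["tool_pos"][2]+.045
for n in("top","scene"):
    d=r.snapshot(n); print(n,rims(d,z)["red"])
    if n=="scene": cv2.imwrite("pics/s1.png",d["image"][:,:,::-1])
E
```

```text
[ 0.5262 -0.0434  0.1256] 0.5258412803323246
top []
scene [([177.3, 158.5], 93, [172, 151, 14, 16], [0.5282, -0.0637, 0.1706])]
```

View pics/s1.png

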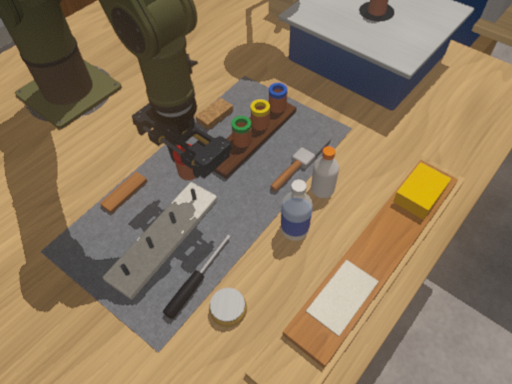

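The scene picture shows the red drum held upright around (185,165), next to peg1. I'll lower it and release.

Request:
carry_out(
  rows=[
    [[0, 0, 2], [0, 0, 0], 1],
    [[0, 0, 4], [0, 0, 0], 1],
    [[0, 0, 5.5], [0, 0, 0], 1],
    [[0, 0, 7], [0, 0, 0], 1],
    [[0, 0, 8], [0, 0, 0], 1],
    [[0, 0, 8.8], [0, 0, 0], 1],
    [[0, 0, 8.9], [0, 0, 0], 1],
    [[0, 0, 8.9], [0, 0, 0], 1],
  ],
)

```text
clock: 5.6
tool_pos: [0.5267, -0.0457, 0.0368]
eef_rot: [0.707, 0.707, 0.0, 0.0]
contact_force: [0.6, -0.0, -1.0]
opening: 0.52
finger_force: 20.0
```

Request:
carry_out(
  rows=[
    [[0, 0, 0], [0, 0, 0], 0.3],
    [[0, 0, 0], [0, 0, 0], 0],
    [[0, 0, 0], [0, 0, 0], 0],
    [[0, 0, -2], [0, 0, 0], 0],
    [[0, 0, -6], [0, 0, 0], 0],
    [[0, 0, -10], [0, 0, 0], 0],
    [[4, -0.6, -10], [0, 0, 0], 0],
    [[8.5, -1.3, -10], [0, 0, 0], 0],
    [[13, -2, -10], [0, 0, 0], 0],
    [[17, -2.7, -10], [0, 0, 0], 0],
    [[19.2, -3, -10], [0, 0, 0], 0],
    [[19.2, -3, -10], [0, 0, 0], 0],
  ],
)

```text
clock: 6.8
tool_pos: [0.4959, 0.1509, 0.1369]
eef_rot: [0.705, 0.71, 0.001, -0.001]
contact_force: [0.4, -1.2, -0.1]
opening: 1.0
finger_force: 0.0
```

Request:
carry_out(
  rows=[
    [[0, 0, 3], [0, 0, 0], 0],
    [[0, 0, 6], [0, 0, 0], 0],
    [[0, 0, 8], [0, 0, 0], 0],
    [[0, 0, 9.5], [0, 0, 0], 0],
    [[0, 0, 10], [0, 0, 0], 0],
    [[0, 0, 10], [0, 0, 0], 0.3],
  ],
)

```text
clock: 7.4
tool_pos: [0.4966, 0.1446, 0.0364]
eef_rot: [0.708, 0.706, -0.001, 0.0]
contact_force: [0.4, -0.5, 0.5]
opening: 0.932
finger_force: 0.0
```

```bash
python3 - <<'E'
from h import *
s=r.get_state(); print(s["clock"],s["tool_pos"].round(4))
HUE["green"]=[(50,95)]
for n in("top","scene"):
    d=r.snapshot(n); a=rims(d); print(n,a["red"],a["green"])
    if n=="scene": cv2.imwrite("pics/s2.png",d["image"][:,:,::-1])
E
```

```text
7.4 [0.4966 0.1446 0.0364]
top [([286.7, 253.6], 174, [277, 244, 21, 21], [0.5256, -0.0446, 0.081])] []
scene [([191.5, 184.2], 338, [181, 174, 22, 21], [0.5337, -0.05, 0.081])] []
```

View pics/s2.png

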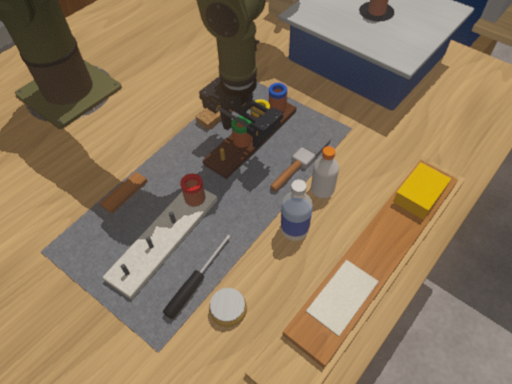

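Red is standing on peg1, rim at (192,184), and the fingers are around green. I'll grip and carry it.

Request:
carry_out(
  rows=[
    [[0, 0, 0], [0, 0, 0], 1],
    [[0, 0, 0], [0, 0, 0], 1],
    [[0, 0, 0], [0, 0, 0], 1],
    [[0, 0, 0], [0, 0, 0], 1],
    [[0, 0, 0], [0, 0, 0], 1],
    [[0, 0, 0], [0, 0, 0], 1],
    [[0, 0, 0], [0, 0, 0], 1],
    [[0, 0, -1.5], [0, 0, 0], 1],
    [[0, 0, -4], [0, 0, 0], 1],
    [[0, 0, -7], [0, 0, 0], 1],
    [[0, 0, -10], [0, 0, 0], 1],
  ],
)

```text
clock: 8.6
tool_pos: [0.4961, 0.1459, 0.1373]
eef_rot: [0.707, 0.707, -0.001, -0.0]
contact_force: [-0.0, -0.3, -0.9]
opening: 0.524
finger_force: 20.0
```

Request:
carry_out(
  rows=[
    [[-2.5, 0.4, 0], [0, 0, 0], 1],
    [[-6, 0.9, 0], [0, 0, 0], 1],
    [[-9.5, 1.4, 0], [0, 0, 0], 1],
    [[-13, 1.9, 0], [0, 0, 0], 1],
    [[-16.5, 2.4, 0], [0, 0, 0], 1],
    [[-20, 2.9, 0], [0, 0, 0], 1],
    [[-23, 3.4, 0], [0, 0, 0], 1],
    [[-25.5, 3.8, 0], [0, 0, 0], 1],
    [[-26.2, 3.8, 0], [0, 0, 0], 1],
    [[-26.2, 3.8, 0], [0, 0, 0], 1],
    [[-26.2, 3.8, 0], [0, 0, 0], 1],
    [[-26.2, 3.8, 0], [0, 0, 0], 1],
  ],
)

```text
clock: 9.8
tool_pos: [0.5344, -0.1136, 0.1366]
eef_rot: [0.706, 0.708, 0.0, -0.001]
contact_force: [1.2, 0.2, -0.8]
opening: 0.519
finger_force: 20.0
```

Request:
carry_out(
  rows=[
    [[0, 0, 2], [0, 0, 0], 1],
    [[0, 0, 4], [0, 0, 0], 1],
    [[0, 0, 6], [0, 0, 0], 1],
    [[0, 0, 7.5], [0, 0, 0], 1],
    [[0, 0, 8.7], [0, 0, 0], 1],
    [[0, 0, 9.6], [0, 0, 0], 1],
    [[0, 0, 10], [0, 0, 0], 1],
    [[0, 0, 10], [0, 0, 0], 1],
  ],
)

```text
clock: 10.6
tool_pos: [0.5347, -0.1154, 0.0371]
eef_rot: [0.707, 0.707, 0.0, 0.0]
contact_force: [-0.0, 0.0, -0.1]
opening: 0.522
finger_force: 20.0
```

Request:
carry_out(
  rows=[
    [[0, 0, 0], [0, 0, 0], 0.3],
    [[0, 0, 0], [0, 0, 0], 0],
    [[0, 0, 0], [0, 0, 0], 0],
    [[0, 0, -2], [0, 0, 0], 0],
    [[0, 0, -6], [0, 0, 0], 0],
    [[0, 0, -10], [0, 0, 0], 0],
  ],
)

```text
clock: 11.2
tool_pos: [0.5339, -0.1158, 0.1374]
eef_rot: [0.707, 0.707, -0.001, -0.001]
contact_force: [0.5, -0.1, -0.2]
opening: 1.0
finger_force: 0.0
```

Request:
carry_out(
  rows=[
    [[3, -0.4, 0], [0, 0, 0], 0],
    [[7, -0.9, 0], [0, 0, 0], 0],
    [[11, -1.4, 0], [0, 0, 0], 0],
    [[15, -1.9, 0], [0, 0, 0], 0],
    [[19, -2.4, 0], [0, 0, 0], 0],
    [[23, -2.9, 0], [0, 0, 0], 0],
    [[27, -3.4, 0], [0, 0, 0], 0],
    [[31, -3.8, 0], [0, 0, 0], 0],
    [[33, -3.9, 0], [0, 0, 0], 0],
    [[33, -3.9, 0], [0, 0, 0], 0],
    [[33, -3.9, 0], [0, 0, 0], 0],
  ],
)

```text
clock: 12.3
tool_pos: [0.4956, 0.2134, 0.1367]
eef_rot: [0.707, 0.707, -0.0, 0.0]
contact_force: [0.8, -0.5, -0.6]
opening: 1.005
finger_force: 0.0
```

Request:
carry_out(
  rows=[
    [[0, 0, 3], [0, 0, 0], 0],
    [[0, 0, 6], [0, 0, 0], 0],
    [[0, 0, 8], [0, 0, 0], 0],
    [[0, 0, 9.5], [0, 0, 0], 0],
    [[0, 0, 10], [0, 0, 0], 0],
    [[0, 0, 10], [0, 0, 0], 1],
    [[0, 0, 10], [0, 0, 0], 1],
    [[0, 0, 10], [0, 0, 0], 1],
    [[0, 0, 10], [0, 0, 0], 1],
    [[0, 0, 10], [0, 0, 0], 1],
    [[0, 0, 10], [0, 0, 0], 1],
    [[0, 0, 10], [0, 0, 0], 1],
  ],
)

```text
clock: 13.5
tool_pos: [0.4957, 0.2143, 0.0371]
eef_rot: [0.707, 0.707, 0.0, -0.0]
contact_force: [-0.4, 0.1, 4.2]
opening: 0.521
finger_force: 20.0
```

```bash
python3 - <<'E'
from h import *
s=r.get_state(); print(s["clock"],s["tool_pos"].round(4),s["opening"],s["finger_force"])
HUE["green"]=[(50,95)]
for n in("top","scene"):
    d=r.snapshot(n); a=rims(d); print(n,a["red"],a["green"])
    if n=="scene": cv2.imwrite("pics/s3.png",d["image"][:,:,::-1])
E
```

```text
13.5 [0.4957 0.2143 0.0371] 0.5209624064442805 20.000053821131587
top [([287.2, 253.5], 207, [276, 244, 22, 21], [0.5258, -0.0456, 0.081])] []
scene [([191.3, 183.9], 357, [180, 174, 23, 21], [0.533, -0.0498, 0.081])] [([168.4, 205.8], 174, [158, 197, 22, 19], [0.5359, -0.1167, 0.081])]
```

View pics/s3.png

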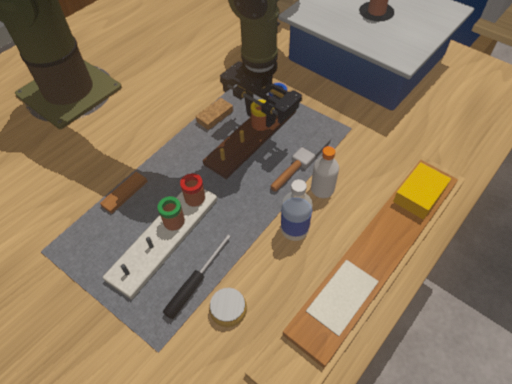

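Red at (192,184) and green at (169,206) both stand on pegs 1 and 2, and yellow is gripped. Next I'll carry yellow to peg3.

Request:
carry_out(
  rows=[
    [[0, 0, -1.5], [0, 0, 0], 1],
    [[0, 0, -4], [0, 0, 0], 1],
    [[0, 0, -7], [0, 0, 0], 1],
    [[0, 0, -10], [0, 0, 0], 1],
    [[0, 0, -10], [0, 0, 0], 1],
    [[-2.5, 0.3, -10], [0, 0, 0], 1],
    [[-6, 0.7, -10], [0, 0, 0], 1],
    [[-9.5, 1.1, -10], [0, 0, 0], 1],
    [[-13, 1.5, -10], [0, 0, 0], 1],
    [[-16.5, 1.9, -10], [0, 0, 0], 1],
    [[-20, 2.3, -10], [0, 0, 0], 1],
  ],
)

```text
clock: 14.7
tool_pos: [0.5181, 0.0126, 0.1362]
eef_rot: [0.707, 0.707, -0.0, -0.0]
contact_force: [0.7, 0.4, -1.1]
opening: 0.52
finger_force: 20.0
```

Request:
carry_out(
  rows=[
    [[-3.5, 0.4, 0], [0, 0, 0], 1],
    [[-7, 0.8, 0], [0, 0, 0], 1],
    [[-10.5, 1.2, 0], [0, 0, 0], 1],
    [[-14, 1.6, 0], [0, 0, 0], 1],
    [[-17, 2, 0], [0, 0, 0], 1],
    [[-19.3, 2.3, 0], [0, 0, 0], 1],
    [[-20, 2.3, 0], [0, 0, 0], 1],
    [[-20, 2.3, 0], [0, 0, 0], 1],
    [[-20, 2.3, 0], [0, 0, 0], 1],
    [[-20, 2.3, 0], [0, 0, 0], 1],
  ],
)

```text
clock: 15.7
tool_pos: [0.5416, -0.1836, 0.1366]
eef_rot: [0.706, 0.708, 0.0, -0.001]
contact_force: [-0.1, -0.6, -1.4]
opening: 0.523
finger_force: 20.0
```

Request:
carry_out(
  rows=[
    [[0, 0, 2], [0, 0, 0], 1],
    [[0, 0, 4], [0, 0, 0], 1],
    [[0, 0, 6], [0, 0, 0], 1],
    [[0, 0, 7.5], [0, 0, 0], 1],
    [[0, 0, 8.7], [0, 0, 0], 1],
    [[0, 0, 9.6], [0, 0, 0], 1],
    [[0, 0, 10], [0, 0, 0], 1],
    [[0, 0, 10], [0, 0, 0], 1],
  ],
)

```text
clock: 16.5
tool_pos: [0.5418, -0.1857, 0.0371]
eef_rot: [0.707, 0.707, 0.0, 0.0]
contact_force: [0.1, 0.2, 0.6]
opening: 0.519
finger_force: 20.0
```

Request:
carry_out(
  rows=[
    [[0, 0, 0], [0, 0, 0], 0.3],
    [[0, 0, 0], [0, 0, 0], 0],
    [[0, 0, 0], [0, 0, 0], 0],
    [[0, 0, -2], [0, 0, 0], 0],
    [[0, 0, -6], [0, 0, 0], 0],
    [[0, 0, -10], [0, 0, 0], 0],
    [[3, -0.3, -10], [0, 0, 0], 0],
    [[7, -0.7, -10], [0, 0, 0], 0],
    [[11, -1.1, -10], [0, 0, 0], 0],
    [[15, -1.6, -10], [0, 0, 0], 0],
    [[19, -2, -10], [0, 0, 0], 0],
    [[23, -2.5, -10], [0, 0, 0], 0],
  ],
)

```text
clock: 17.7
tool_pos: [0.5165, 0.0456, 0.1369]
eef_rot: [0.707, 0.707, 0.0, 0.0]
contact_force: [0.4, -0.0, 0.3]
opening: 0.999
finger_force: 0.0
```

Request:
carry_out(
  rows=[
    [[4, -0.4, 0], [0, 0, 0], 0],
    [[8, -0.9, 0], [0, 0, 0], 0],
    [[12, -1.3, 0], [0, 0, 0], 0],
    [[16, -1.8, 0], [0, 0, 0], 0],
    [[20, -2.3, 0], [0, 0, 0], 0],
    [[23, -2.6, 0], [0, 0, 0], 0],
    [[24.2, -2.7, 0], [0, 0, 0], 0],
    [[24.2, -2.7, 0], [0, 0, 0], 0],
    [[24.2, -2.7, 0], [0, 0, 0], 0],
  ],
)

```text
clock: 18.6
tool_pos: [0.4901, 0.2837, 0.1367]
eef_rot: [0.708, 0.706, -0.001, 0.001]
contact_force: [0.5, 0.0, -0.1]
opening: 1.002
finger_force: 0.0
```

Request:
carry_out(
  rows=[
    [[0, 0, 3], [0, 0, 0], 0],
    [[0, 0, 6], [0, 0, 0], 0],
    [[0, 0, 8], [0, 0, 0], 0],
    [[0, 0, 9.5], [0, 0, 0], 0],
    [[0, 0, 10], [0, 0, 0], 0],
    [[0, 0, 10], [0, 0, 0], 1],
    [[0, 0, 10], [0, 0, 0], 1],
    [[0, 0, 10], [0, 0, 0], 1],
    [[0, 0, 10], [0, 0, 0], 1],
    [[0, 0, 10], [0, 0, 0], 1],
    [[0, 0, 10], [0, 0, 0], 1],
    [[0, 0, 10], [0, 0, 0], 1],
  ],
)

```text
clock: 19.8
tool_pos: [0.4899, 0.2863, 0.0371]
eef_rot: [0.707, 0.707, 0.0, 0.0]
contact_force: [-1.2, 1.4, 3.6]
opening: 0.516
finger_force: 20.0
```

Request:
carry_out(
  rows=[
    [[0, 0, -1.5], [0, 0, 0], 1],
    [[0, 0, -4], [0, 0, 0], 1],
    [[0, 0, -7], [0, 0, 0], 1],
    [[0, 0, -10], [0, 0, 0], 1],
    [[0, 0, -10], [0, 0, 0], 1],
    [[-2.5, 0.3, -10], [0, 0, 0], 1],
    [[-6, 0.7, -10], [0, 0, 0], 1],
    [[-9.5, 1.1, -10], [0, 0, 0], 1],
    [[-13, 1.5, -10], [0, 0, 0], 1],
    [[-16.5, 1.9, -10], [0, 0, 0], 1],
    [[-20, 2.2, -10], [0, 0, 0], 1],
  ],
)

```text
clock: 20.9
tool_pos: [0.5112, 0.0846, 0.1364]
eef_rot: [0.707, 0.707, -0.0, -0.0]
contact_force: [-0.0, 0.3, -0.5]
opening: 0.512
finger_force: 20.0
```

Request:
carry_out(
  rows=[
    [[-3.5, 0.4, 0], [0, 0, 0], 1],
    [[-7, 0.8, 0], [0, 0, 0], 1],
    [[-10.5, 1.2, 0], [0, 0, 0], 1],
    [[-14, 1.6, 0], [0, 0, 0], 1],
    [[-17.5, 2, 0], [0, 0, 0], 1],
    [[-21, 2.4, 0], [0, 0, 0], 1],
    [[-24.5, 2.8, 0], [0, 0, 0], 1],
    [[-28, 3.2, 0], [0, 0, 0], 1],
    [[-31.5, 3.6, 0], [0, 0, 0], 1],
    [[-33.5, 3.8, 0], [0, 0, 0], 1],
    [[-34.1, 3.8, 0], [0, 0, 0], 1],
    [[-34.1, 3.8, 0], [0, 0, 0], 1],
  ],
)

```text
clock: 22.1
tool_pos: [0.5488, -0.2551, 0.1362]
eef_rot: [0.708, 0.707, -0.0, -0.001]
contact_force: [-1.1, 1.0, -1.5]
opening: 0.51
finger_force: 20.0
```

Request:
carry_out(
  rows=[
    [[0, 0, 0], [0, 0, 0], 1],
    [[0, 0, 0], [0, 0, 0], 1],
    [[0, 0, 2], [0, 0, 0], 1],
    [[0, 0, 4], [0, 0, 0], 1],
    [[0, 0, 6], [0, 0, 0], 1],
    [[0, 0, 7.5], [0, 0, 0], 1],
    [[0, 0, 8.7], [0, 0, 0], 1],
    [[0, 0, 9.6], [0, 0, 0], 1],
    [[0, 0, 10], [0, 0, 0], 1],
    [[0, 0, 10], [0, 0, 0], 1],
  ],
)

```text
clock: 23.1
tool_pos: [0.5498, -0.2549, 0.0372]
eef_rot: [0.707, 0.707, 0.0, 0.0]
contact_force: [-0.2, 0.3, -0.5]
opening: 0.507
finger_force: 20.0
```

Request:
carry_out(
  rows=[
    [[0, 0, 0], [0, 0, 0], 0.3],
    [[0, 0, 0], [0, 0, 0], 0],
    [[0, 0, 0], [0, 0, 0], 0],
    [[0, 0, -2], [0, 0, 0], 0],
    [[0, 0, -6], [0, 0, 0], 0],
    [[0, 0, -10], [0, 0, 0], 0],
    [[4, -0.6, -11], [0, 0, 0], 0],
    [[8, -1.2, -12], [0, 0, 0], 0],
    [[12, -1.8, -12], [0, 0, 0], 0],
    [[16, -2.4, -12], [0, 0, 0], 0],
    [[20, -3, -12], [0, 0, 0], 0],
    [[24, -3.6, -12], [0, 0, 0], 0],
  ],
)

```text
clock: 24.3
tool_pos: [0.5134, -0.0134, 0.157]
eef_rot: [0.707, 0.707, 0.0, 0.0]
contact_force: [0.7, 0.5, -0.1]
opening: 1.002
finger_force: 0.0
```

Request:
carry_out(
  rows=[
    [[4, -0.4, 0], [0, 0, 0], 0],
    [[8, -0.8, 0], [0, 0, 0], 0],
    [[12, -1.2, 0], [0, 0, 0], 0],
    [[16, -1.6, 0], [0, 0, 0], 0],
    [[20, -2, 0], [0, 0, 0], 0],
    [[24, -2, 0], [0, 0, 0], 0],
    [[24, -2, 0], [0, 0, 0], 0],
    [[24, -2, 0], [0, 0, 0], 0],
  ],
)

```text
clock: 25.1
tool_pos: [0.4934, 0.226, 0.1567]
eef_rot: [0.706, 0.708, 0.0, -0.0]
contact_force: [-1.0, -0.3, -0.7]
opening: 1.0
finger_force: 0.0
```

```bash
python3 - <<'E'
from h import *
s=r.get_state(); print(s["clock"],s["tool_pos"].round(4),s["opening"],s["finger_force"])
HUE["green"]=[(50,95)]
for n in("top","scene"):
    d=r.snapshot(n); a=rims(d)
    for c in a: print(n,c,[(v[1],v[3]) for v in a[c]])
    if n=="scene": cv2.imwrite("pics/s4.png",d["image"][:,:,::-1])
E
```

```text
25.1 [0.4934 0.226  0.1567] 0.9995440657898367 0.0
top red [(215, [0.5258, -0.0455, 0.081])]
top yellow [(214, [0.5399, -0.1839, 0.081])]
top green []
top blue [(218, [0.5482, -0.2527, 0.081])]
scene red [(349, [0.533, -0.0499, 0.081])]
scene yellow [(1382, [0.9021, 0.2432, 0.081]), (343, [0.5456, -0.187, 0.081])]
scene green [(181, [0.5359, -0.1167, 0.081])]
scene blue [(234, [0.7188, 0.8894, 0.081]), (322, [0.5534, -0.2548, 0.081])]
```

View pics/s4.png

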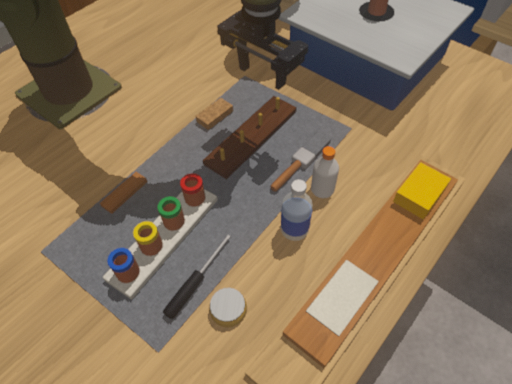

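All four drums are upright on the white rack: red (192,184), green (170,206), yellow (147,231), blue (121,259). Both bottles are standing and the gripper is clear.

```bash
python3 -c "
from plant import r
print(r.finish_job())"
```

```text
the job is handed in; nothing more can be done
None
```

I moved all four drums to the white rack in reverse order (red on peg1, green on peg2, yellow on peg3, blue on peg4) and handed the job in at about 25 s; the last camera check showed every drum upright on its peg and both bottles standing, but the hand-in returned no verdict.

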